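# Lever open the case and fetch the vice pad

### The job

The grey steel case is stuck shut: with the flat opening knife from the rubber mat, lever its lid up through the notch in the front, keeping your hand off the lid until the knife has lifted it well clear, and swing it right back until it stands open, upright or beyond. Lay the knife flat back on the mat, take the rubber vice pad out of the case and stand it upright in the shallow metal tray, leaving the lid open and the glue tube in the case. Do not move the case's neighbours on the bench: the hex keys and the tape measure.

Things in the scene. Friction and masses are not known exactly. Their poses are not given: they have to be found in the camera images.
- case: Low grey sheet-steel case fixed to the bench, 150 deep (x) x 220 wide (y) x 67 high with lid; origin at the centre of its underside, x from the front (notched) side to the hinge side. Walls 4 thick and 62 high, floor 5 thick. The front wall has a notch in its middle, 40 wide and 14 high, just under the lid (heights 48 to 62).
- case_lid (a joint): Lid of the case, a plate 150 x 220 x 5 lying flush on the walls, without a handle; angle in rad, 0 shut, grows as the front edge rises, stop at 1.75. The hinge is stiff (0.3 N m): the lid stays where it is left.
- lid_edge (a point): Middle of the lower front edge of the lid, 150 mm from the hinge line; moves with the lid.
- notch (a point): Centre of the notch in the outer face of the front wall, 55 mm above the bench; axes as the case.
- lid_hinge (a point): Middle of the hinge line, 62 mm above the bench; axes as the case, the hinge runs along y.
- knife: Flat opening knife lying on the mat: wooden handle 100 x 24 x 20 high (x -50 to 50), brass collar, thin straight steel blade 20 wide and 3 thick from x 59 narrowing to 17 wide at the tip at x 135, at mid height of the handle (10 above its underside). Origin at the centre of the handle's underside; x points to the blade tip. 140 g.
- knife_mid (a point): Middle of the whole knife's length, x 42.5 from the knife's origin, at the height of the blade.
- knife_tip (a point): Tip of the blade.
- mat: Black rubber mat fixed to the bench, 230 (x) x 96 (y) x 4; origin at the centre of its underside.
- pad: Black rubber vice pad with a groove along its top, 38 (x) x 50 (y) x 32 high, about 90 g, standing in one half of the case; origin at the centre of its underside.
- tube: Yellow glue tube 34 x 112 x 20 lying in the other half of the case, along the case's x; origin at the centre of its underside. Leave it in the case.
- tray: Shallow aluminium tray fixed to the bench, 115 (x) x 125 (y) x 14 high outside, walls and floor 3; origin at the centre of its underside.
- hex_keys: Red hex key holder 31 x 86 x 22, bystander; origin at the centre of its underside.
- measure: Black and orange tape measure 32 x 82 x 66, bystander; origin at the centre of its underside.

How it is judged:
On the way, in this order (a step that is already met when the one before it is completed fails the run):
1. the knife has levered the lid up: the blade still bears on it and the lid is raised by more than 0.35 rad (value of joint case_lid above 0.35 rad and contact force between knife and case_lid_c0 above 0.2 N), for 0.1 s.
2. the lid stands open, at more than 1.45 rad (value of joint case_lid above 1.45 rad), for 0.2 s.
At the end, for the whole second after the job is handed in: Lid open past 1.45 rad. Knife flat and at rest on the mat, handle underside down, its middle within 100 mm along and 50 mm across of the mat's centre. Pad upright at rest on the tray floor, inside the walls (tilts under 0.15 rad). Glue tube still inside the case (value of joint case_lid above 1.45 rad and x of knife_mid in the frame of mat between -0.1 and 0.1 m and y of knife_mid in the frame of mat between -0.05 and 0.05 m and z of knife_mid in the frame of mat below 0.022 m and angle between each of knife, pad's own z axis and vertical below 0.15 rad and linear speed of each of knife, pad below 0.02 m/s and x of pad in the frame of tray between -0.043 and 0.043 m and y of pad in the frame of tray between -0.048 and 0.048 m and z of pad in the frame of tray below 0.01 m and x of tube in the frame of case between -0.07 and 0.07 m and y of tube in the frame of case between -0.105 and 0.105 m and z of tube in the frame of case below 0.04 m); the robot touches nothing.
It fails at once if the hand or fingers press on the lid (over 1 N) while it is open less than 0.3 rad (value of joint case_lid below 0.3 rad and contact force between any of the fingers, the arm and case_lid_c0 above 1 N).
It fails at once if a bystander (hex keys or tape measure) is moved by more than 30 mm (distance of any of hex_keys, measure from where it was at the start of the episode above 0.03 m).
It also fails if it takes over 67 s, if anything falls off the work surface, if the arm or the gripper's body presses on something with over 40 N, if the wrist force passes 120 N, or if a joint passes its speed limit or range.

### The arm

A 6-joint arm with a two-finger parallel gripper is mounted at the origin on a cart in front of the work surface, level with it; the furniture and walls round the work are solid. World frame = base frame: x ahead of the robot, y to its left, z up, the work surface at z = 0. Lengths are in m, angles in rad, forces in N, time in s.
With the tool pointing down it reaches from about 0.25 to 0.775 m from the base axis. Payload 4 kg.
Tool frame: the origin (TCP) lies on the centre line of the jaws, within the pads' length; the fingertips stand robot.tips_ahead ahead of it and the grasp point (between the pads) lies 8 mm behind it (robot.tips_ahead is the distance from the TCP to the fingertips, in m); z points along the fingers, y is the line along which they close (so a half turn about z gives the same grasp; the last joint's range is limited). The gripper opens to 94 mm and grips with 3 to 60 N. Pads are 16 mm wide; open, the fingers measure 119 mm over their backs; the gripper's body (75 mm by 177 mm) begins 78 mm behind the grasp point.
Start: joints at [-1.449, 0.087, 1.371, -0, 1.684, -0.103], TCP at [0.123, -0.536, 0.217] pointing down, gripper open.
Joint ranges: [-3.1, 3.1], [-0.76, 2.03], [0.27, 2.55], [-1.08, 4.22], [0.17, 2.65], [-2.57, 2.57]. Speed limits (rad/s): [2.79, 2.79, 3.14, 3.14, 3.14, 3.14].

### API

Orientations are given as [roll, pitch, yaw] about the fixed x, y, z axes, in that order (R = Rz(yaw) Ry(pitch) Rx(roll)).
In Python, from bench import robot, snapshot, close_job, spotter gives the robot as it stands. The module is installed in compiled form; this text tells all that it offers.
- The arm moves only by the tool servo_tool, never from a script. Its argument "commands" is one flat list of numbers, 7 for each row, row after row: the shift along the tool's x, y, z in m, then the turn, a rotation vector about the tool's x, y, z in degrees, then the finger opening in m, from 0 to 0.094. In form: [x, y, z, ax, ay, az, grip, x, y, z, ax, ay, az, grip, ...]. A call has 1 to 10 rows; each row is the pose to reach, as a shift and turn from the pose commanded when the call began, along the tool's axes at that moment; what a row does not reach only later rows make up. A row lasts 1/8 s, in which the tool goes at most 62.5 mm and 10.7 degrees, less where a joint would pass 70% of its speed; a pose out of reach is approached as far as the arm can. A call with a gripper value outside its range is refused whole. The fingers move at their own pace and stop on an object; the grip force is fixed at half the most. Time passes only in rows, so rows that repeat a pose let the fingers close. It gives the time, the measured TCP pose, the force, the opening and the grip force at its end, in the units of the state.
- robot.get_obs(): the state, without advancing time (a new reading comes with each control period).
- snapshot(name): name is "side" or "top" or "wrist"; returns a dict with "img" (480x640x3 uint8, blue, green, red), "camera_matrix" (3x3 intrinsics, pixels), "extrinsics" (4x4, takes a point from camera to world coordinates); the wrist camera has in their place "hand_eye" (4x4, takes a point from camera to tool coordinates, whose origin is the TCP and whose axes are the flange's). Camera axes: x right, y down, z forward; pixel columns grow to the right and rows downward; lengths in m; the calibration is good to about 2 mm. A picture is of the moment at which its call begins: read the wrist's pose just before it. There is no depth.
- close_job(): hands the job in; it is judged then, once.
Trained networks look in a picture, given as the dict that the camera call returned (one of the last four; its "shot" number tells which), for a name from the list of things; names that differ only in an ending like _2 or _b are one class to them, and where a whole thing is asked for, a point or a joint stands for the part that bears it (a point fixed in the world has none). Each returns a list of dicts, best first, with "conf" (0 to 1); they miss things now and then, are a little off and sometimes report something else, mostly with a low value. They report only what shows in the picture. A call takes as long as a camera call.
- spotter.trace(name, picture): "region" (480x640 bool, what is visible of it) and "box" ([left, top, width, height] in pixels, round what is visible of it).
The state is a dict: "time": time; "joint_positions": joint angles; "qvel": joint speeds; "joint_torque": joint torques, N m; "tool_pos": TCP position; "ee_rot": TCP orientation; "wrist_force": force on the tool from outside, world axes, zero at the start; "wrist_torque": the same for the moment, N m; "width": finger opening in m; "finger_force": force on a finger pad.
Only numpy, scipy, OpenCV 4.12 (cv2) and the standard library are available. Lean on these libraries where they do the work, as an engineer would, in place of code of your own. Each camera call takes 0.05 s, during which the arm holds its last target. There are 200 camera calls.

## Working session

There is one attempt and no reset: what is moved stays moved. The work goes in short steps, Python scripts to look and compute and a tool call to move; the robot and the scene stay as the last step left them, time stands still between calls to the robot, and variables do not carry over. Pictures are saved under pics/ and viewed, at most 10 in all, crops included, and the job is handed in when it is done.

Besides the shell and the picture viewer there is one more tool, called after "Call:" by a JSON object that holds its "fn" and its "kwargs", one argument or row to a line. servo_tool: Moves the arm, as the interface text tells. Its arguments: {"type":"object","properties":{"commands":{"type":"array","items":{"type":"number"}}},"required":["commands"]}

```bash
mkdir -p pics
python3 - <<'E'
from bench import robot,snapshot,spotter
import cv2,numpy as np
o=robot.get_obs();print({k:np.round(v,3) for k,v in o.items()},robot.tips_ahead)
for n in ("top","side"):
    s=snapshot(n);cv2.imwrite(f"pics/{n}0.png",s["img"]);print(n,s["camera_matrix"].round(1).tolist(),s["extrinsics"].round(4).tolist())
    for t in ("case","knife","mat","tray","hex_keys","measure","case_lid"):
        r=spotter.trace(t,s)
        for d in r[:2]:
            c=cv2.minAreaRect(np.argwhere(d["region"])[:,::-1].astype(np.float32));print(t,round(d["conf"],2),d["box"],np.round(c[0]),np.round(c[1]),round(c[2],1))
E
```

```text
{'time': np.float64(0.0), 'joint_positions': array([-1.449,  0.088,  1.372, -0.   ,  1.684, -0.103]), 'qvel': array([ 0.001,  0.003,  0.001, -0.001, -0.   ,  0.002]), 'joint_torque': array([-1.0000e-03, -3.4019e+01, -3.0243e+01,  7.2000e-02,  3.3000e-02,
       -0.0000e+00]), 'tool_pos': array([ 0.123, -0.536,  0.215]), 'ee_rot': array([-3.139, -0.   ,  0.225]), 'wrist_force': array([ 1.082, -0.726,  0.292]), 'wrist_torque': array([-0.035,  0.014, -0.027]), 'finger_force': np.float64(0.0), 'width': np.float64(0.094)} 0.011
top [[445.6, 0.0, 325.0], [0.0, 445.6, 243.7], [0.0, 0.0, 1.0]] [[0.0219, -0.993, 0.1157, 0.3885], [-0.9998, -0.0217, 0.0027, 0.1273], [-0.0001, -0.1158, -0.9933, 1.1198], [0.0, 0.0, 0.0, 1.0]]
case 0.83 [199.0, 181.7, 96.7, 105.7] [248. 234.] [71. 95.] 29.1
case 0.73 [333.6, 174.5, 68.7, 32.6] [366. 190.] [10. 72.] 68.6
knife 0.71 [181.9, 277.9, 37.3, 31.9] [199. 294.] [14. 36.] 49.2
knife 0.62 [333.8, 172.1, 66.1, 34.9] [367. 190.] [10. 71.] 68.2
mat 0.66 [307.4, 158.9, 99.8, 65.2] [358. 188.] [37. 90.] 70.3
mat 0.34 [196.8, 182.5, 98.6, 105.3] [246. 233.] [66. 9
[... 233 characters left out ...]
0, 98.1, 107.5] [246. 233.] [65. 93.] 28.4
side [[437.0, 0.0, 315.5], [0.0, 437.0, 235.8], [0.0, 0.0, 1.0]] [[-0.6981, -0.5326, 0.4785, 0.0572], [-0.7159, 0.5087, -0.4782, 0.6361], [0.0112, -0.6764, -0.7364, 0.8129], [0.0, 0.0, 0.0, 1.0]]
case 0.66 [217.9, 231.7, 96.3, 115.8] [263. 290.] [101.  80.] 74.7
knife 0.8 [299.3, 180.8, 32.8, 46.2] [318. 204.] [ 9. 51.] 29.7
mat 0.9 [270.9, 179.8, 75.3, 66.3] [309. 210.] [35. 73.] 33.4
tray 0.76 [325.7, 242.8, 68.8, 54.4] [358. 267.] [55. 47.] 28.4
hex_keys 0.96 [253.0, 353.3, 25.5, 45.9] [263. 376.] [18. 46.] 7.1
hex_keys 0.21 [219.7, 234.9, 92.1, 114.1] [263. 290.] [101.  80.] 74.7
measure 0.88 [432.7, 201.3, 22.4, 29.6] [443. 214.] [31. 22.] 90.0
```

Run:
```python
import cv2,numpy as np
a=cv2.imread("pics/top0.png")[150:330,170:480];b=cv2.imread("pics/side0.png")[165:415,200:480]
a=cv2.resize(a,None,fx=1.6,fy=1.6,interpolation=3)
a=cv2.resize(cv2.imread("pics/top0.png")[150:325,170:480],(790,446),interpolation=3)
cv2.imwrite("pics/a.png",a);cv2.imwrite("pics/b.png",cv2.resize(b,(670,598),interpolation=3))
```

```text
(no output)
```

View pics/a.png

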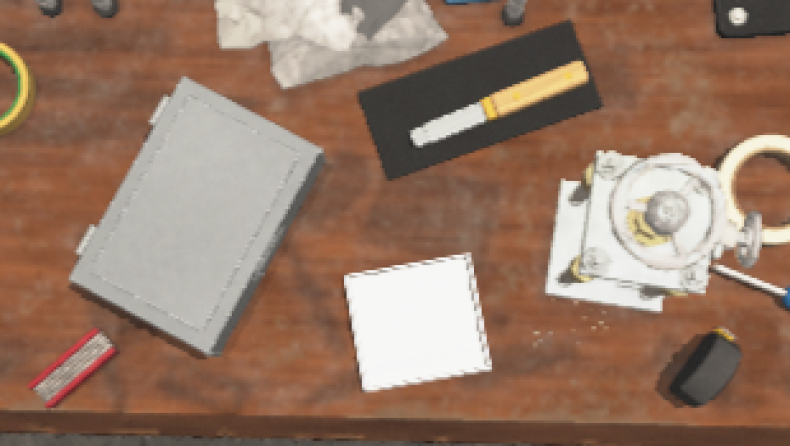

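View pics/b.png

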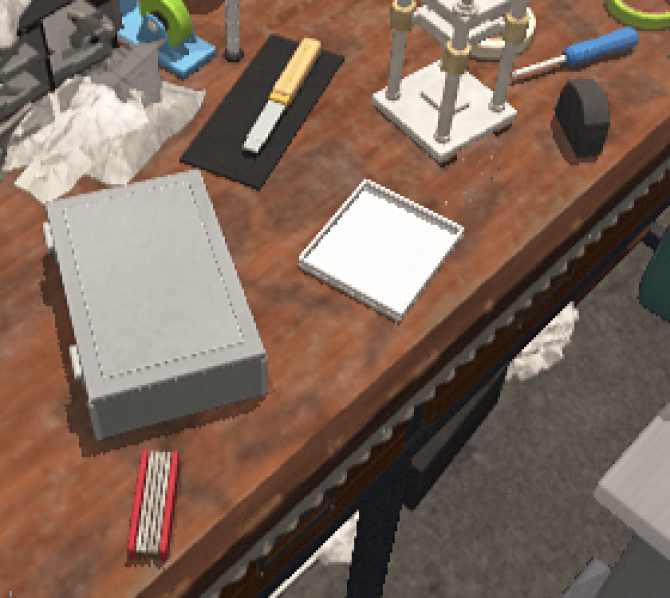

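The top view shows the case left of centre, with its front face toward the lower right (crop corners 323,152 and 213,355). The knife lies on the mat at crop (410–588, 65–140), blade toward the case. The tray is at crop (418,322), and a press stands right of the mat, near (640,210).

```bash
cat > h.py <<'E'
import numpy as np,cv2
from scipy.spatial.transform import Rotation as R
C={'top':([[445.6,0,325.0],[0,445.6,243.7],[0,0,1]],[[0.0219,-0.993,0.1157,0.3885],[-0.9998,-0.0217,0.0027,0.1273],[-0.0001,-0.1158,-0.9933,1.1198],[0,0,0,1]]),
'side':([[437.0,0,315.5],[0,437.0,235.8],[0,0,1]],[[-0.6981,-0.5326,0.4785,0.0572],[-0.7159,0.5087,-0.4782,0.6361],[0.0112,-0.6764,-0.7364,0.8129],[0,0,0,1]])}
def ray(cam,p):
    K,E=map(np.array,C[cam] if isinstance(cam,str) else cam)
    d=E[:3,:3]@np.linalg.inv(K)@[p[0],p[1],1]; return E[:3,3],d/np.linalg.norm(d)
def onz(cam,p,z):
    o,d=ray(cam,p); return o+d*(z-o[2])/d[2]
def tri(*cp):
    A=np.zeros((3,3));b=np.zeros(3);L=[]
    for c,p in cp:
        o,d=ray(c,p);P=np.eye(3)-np.outer(d,d);A+=P;b+=P@o;L.append((o,P))
    x=np.linalg.solve(A,b);return x,max(np.linalg.norm(P@(x-o)) for o,P in L)
def proj(cam,X):
    K,E=map(np.array,C[cam] if isinstance(cam,str) else cam)
    q=K@(E[:3,:3].T@(np.asarray(X)-E[:3,3]));return q[:2]/q[2]
E
python3 - <<'E'
from h import *
np.set_printoptions(precision=4,suppress=True)
T=lambda u,v:('top',(170+u/2.548,150+v/2.548))
S=lambda u,v:('side',(200+u/2.393,165+v/2.392))
P={'lidbackR':((183,78),(48,202)),'frontR(far x)':((323,152),(200,171)),'frontL':((213,355),(265,358)),'backL':((70,285),(97,402)),
'handleend':((580,68),(311,41)),'tip':((415,138),(250,151)),'collar':((489,108),(280,95)),'trayA':((345,275),(367,181)),'trayB':((470,253),(463,232)),'trayC':((490,370),(399,320)),'trayD':((365,390),(300,262)),
'matA':((570,20),(280,36)),'matB':((602,106),(344,58)),'matC':((388,180),(258,187)),'matD':((359,95),(181,160))}
for k,(a,b) in P.items(): print(k,*tri(T(*a),S(*b)), 'top@z',onz(*T(*a),{'t':.014,'m':.004,'l':.067,'f':.067,'b':.067}.get(k[0],.014)))
print('press wheel',tri(T(665,210),S(460,35))[0])
print('hex',onz(*T(75,368),.02),'meas',onz(*T(706,366),.06))
E
```

```text
lidbackR [0.6609 0.3351 0.0657] 0.0003212405953792414 top@z [0.6603 0.3347 0.067 ]
frontR(far x) [0.5948 0.2014 0.0597] 0.001916140982734502 top@z [0.5919 0.1997 0.067 ]
frontL [0.4013 0.2993 0.0516] 0.0020163442509413495 top@z [0.3995 0.2956 0.067 ]
backL [0.4615 0.432  0.0638] 4.336919893140278e-06 top@z [0.4613 0.4311 0.067 ]
handleend [ 0.6912 -0.0501  0.0186] 0.0005117589397323391 top@z [ 0.6929 -0.0506  0.014 ]
tip [0.6205 0.1128 0.0046] 0.0004388840865732428 top@z [0.6182 0.1126 0.014 ]
collar [0.6491 0.0404 0.0199] 0.0003836007404729567 top@z [0.6501 0.0397 0.014 ]
trayA [0.4513 0.1609 0.1384] 0.022179473883090862 top@z [0.4806 0.1783 0.014 ]
trayB [ 0.4588  0.0311 -0.029 ] 0.055325209233042065 top@z [0.5049 0.0565 0.014 ]
trayC [ 0.4149  0.0372 -0.1763] 0.028729857924861088 top@z [0.3915 0.0356 0.014 ]
trayD [0.4065 0.1871 0.0749] 0.048450215873499465 top@z [0.3697 0.156  0.014 ]
matA [ 0.7431 -0.0454 -0.0016] 0.004589552801559761 top@z [ 0.7452 -0.0419  0.004 ]
matB [ 0.659  -0.0753 -0.0026] 0.0005086760831577205 top@z [ 0.657  -0.0744  0.004 ]
matC [0.5788 0.1394 0.0011] 0.0014126336551511175 top@z [0.5772 0.1385 0.004 ]
matD [ 0.6653  0.1706 -0.0017] 0.0011772384118523334 top@z [0.663  0.1696 0.004 ]
press wheel [ 0.5398 -0.1203  0.0798]
hex [0.3847 0.4354 0.02  ] meas [ 0.3995 -0.1609  0.06  ]
```

```bash
cat >> h.py <<'E'
def plan(pose0,*targets):
    """pose0,target=(xyz,yaw_deg,pitchup_deg): rows in tool axes of pose0. pitchup raises tool x"""
    Rm=lambda y,p:R.from_euler('xyz',[180,-p,y],degrees=True)
    if not isinstance(pose0[0],np.ndarray): R0=Rm(*pose0[1:]);p0=np.array(pose0[0])
    else: p0=pose0[0];R0=R.from_euler('xyz',pose0[1])
    for t,y,p in targets:
        print(R0.inv().apply(np.array(t)-p0).round(4).tolist(),(R0.inv()*Rm(y,p)).as_rotvec(degrees=True).round(2).tolist())
def now():
    from bench import robot
    o=robot.get_obs();return np.array(o['tool_pos']),np.array(o['ee_rot'])
E
python3 - <<'E'
from h import *
print(now())
plan(now(),([.20,-.50,.30],12.9,0),([.656,.030,.30],114.7,0),([.656,.030,.17],114.7,0))
E
```

```text
(array([ 0.12260048, -0.53620869,  0.21653441]), array([3.14142285e+00, 4.04150604e-05, 2.24785692e-01]))
[0.0835, -0.018, -0.0835] [0.01, 0.0, -0.02]
[0.6462, -0.4331, -0.0836] [0.0, 0.01, -101.82]
[0.6462, -0.4331, 0.0464] [0.0, 0.01, -101.82]
```

Call:
{"fn": "servo_tool", "kwargs": {
  "commands": [0.03, 0, -0.06, 0, 0, 0, 0.094, 0.084, -0.018, -0.0835, 0, 0, 0, 0.094, 0.646, -0.433, -0.0835, 0, 0, -101.8, 0.094, 0.646, -0.433, -0.0835, 0, 0, -101.8, 0.094, 0.646, -0.433, -0.0835, 0, 0, -101.8, 0.094, 0.646, -0.433, -0.0835, 0, 0, -101.8, 0.094, 0.646, -0.433, -0.0835, 0, 0, -101.8, 0.094, 0.646, -0.433, -0.0835, 0, 0, -101.8, 0.094, 0.646, -0.433, -0.0835, 0, 0, -101.8, 0.094, 0.646, -0.433, -0.0835, 0, 0, -101.8, 0.094]
}}

```text
time: 2.05
tool_pos: [0.5259, -0.1204, 0.2999]
ee_rot: [3.141, 0.001, 1.731]
wrist_force: [0.1, -0.4, -0.6]
width: 0.094
finger_force: 0.0
```

Run:
```python
from h import *
print(now())
plan(now(),([.656,.030,.30],114.7,0),([.656,.030,.17],114.7,0))
```

```text
(array([ 0.52589966, -0.1204369 ,  0.29994249]), array([3.14092206e+00, 7.34433114e-04, 1.73104798e+00]))
[0.1277, 0.1524, -0.0] [0.03, 0.05, -15.52]
[0.1278, 0.1524, 0.13] [0.03, 0.05, -15.52]
```

Call:
{"fn": "servo_tool", "kwargs": {
  "commands": [0.128, 0.152, 0, 0, 0, -15.5, 0.094, 0.128, 0.152, 0, 0, 0, -15.5, 0.094, 0.128, 0.152, 0, 0, 0, -15.5, 0.094, 0.128, 0.152, 0, 0, 0, -15.5, 0.094, 0.128, 0.152, 0.13, 0, 0, -15.5, 0.094, 0.128, 0.152, 0.13, 0, 0, -15.5, 0.094, 0.128, 0.152, 0.13, 0, 0, -15.5, 0.094, 0.128, 0.152, 0.13, 0, 0, -15.5, 0.094]
}}

```text
time: 3.05
tool_pos: [0.6563, 0.0268, 0.1723]
ee_rot: [3.139, 0.002, 1.994]
wrist_force: [0.7, 0.3, 1.6]
width: 0.094
finger_force: 0.0
```

Run:
```python
from h import *
from bench import snapshot,spotter
p,r=now();print(p,r)
s=snapshot('wrist');cv2.imwrite('pics/w1.png',s['img'])
T=np.eye(4);T[:3,:3]=R.from_euler('xyz',r).as_matrix();T[:3,3]=p
E=T@np.array(s['hand_eye']);np.savez('w1.npz',K=s['camera_matrix'],E=E)
cam=(s['camera_matrix'],E)
print(np.round(s['hand_eye'],3).tolist())
for n in('knife','mat'):
  for d in spotter.trace(n,s)[:2]:
    c=cv2.minAreaRect(np.argwhere(d["region"])[:,::-1].astype(np.float32));b=cv2.boxPoints(c);print(n,d['conf'],b.round().tolist(),[onz(cam,q,.014).round(4).tolist() for q in b])
```

```text
[0.65632796 0.0268454  0.17226131] [3.13872361e+00 1.71541515e-03 1.99444818e+00]
[[-0.0, -0.961, -0.278, 0.08], [1.0, -0.0, -0.0, 0.001], [-0.0, -0.278, 0.961, -0.168], [0.0, 0.0, 0.0, 1.0]]
knife 0.55 [[302.0, 320.0], [304.0, 113.0], [331.0, 113.0], [330.0, 320.0]] [[0.6807, -0.0609, 0.014], [0.6071, 0.1108, 0.014], [0.6275, 0.1198, 0.014], [0.7046, -0.0504, 0.014]]
mat 0.78 [[273.0, 319.0], [286.0, 63.0], [402.0, 69.0], [389.0, 325.0]] [[0.6543, -0.0711, 0.014], [0.5793, 0.139, 0.014], [0.6646, 0.1728, 0.014], [0.7581, -0.0316, 0.014]]
```

View pics/w1.png

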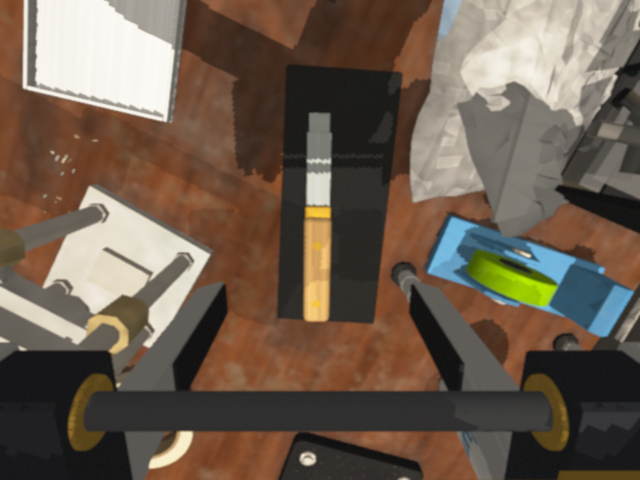

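The wrist view shows the knife upright in the picture, from tip (319,113) to handle end (316,320). The press posts are at left and a thin vertical rod, with its base at about (402,272), stands below the right finger. I'll locate the rod and the press against the hand's footprint.

Run:
```python
from h import *
np.set_printoptions(precision=4,suppress=True)
w=np.load('w1.npz');cam=(w['K'],w['E'])
for n,q in dict(tip=(319,113),end=(316,321),collar=(319,207)).items(): print(n,onz(cam,q,.014))
print('rod base',onz(cam,(402,276),0),onz('top',(170+513/2.548,150+18/2.548),0),onz('side',(200+233/2.39,165+57/2.39),0))
print('press post R base',onz(cam,(188,262),.012),'brass top',onz(cam,(115,322),.06),'post2 base',onz(cam,(102,212),.012))
print('blue',onz(cam,(430,265),0.),onz(cam,(450,215),0))
# gripper body footprint when grasping at knife
a=np.array([.656,.03]);x=np.array([-.413,.911]);y=np.array([.911,.413])
for i in(-.0375,.0375):
  for j in(-.0885,.0885): print(a+i*x+j*y)
a=cv2.imread('pics/top0.png')[60:240,260:480];b=cv2.imread('pics/side0.png')[60:260,200:460]
cv2.imwrite('pics/c.png',np.hstack([cv2.resize(a,(396,500),interpolation=3),cv2.resize(b,(400,500),interpolation=3)]))
```

```text
tip [0.6184 0.1157 0.014 ]
end [ 0.693  -0.0566  0.014 ]
collar [0.6503 0.045  0.014 ]
rod base [0.7517 0.0141 0.    ] [0.7473 0.0154 0.    ] [0.7481 0.0201 0.    ]
press post R base [ 0.5622 -0.0509  0.012 ] brass top [ 0.5334 -0.1025  0.06  ] post2 base [ 0.4782 -0.0377  0.012 ]
blue [0.7708 0.035  0.    ] [ 0.764   0.0851 -0.    ]
[ 0.5909 -0.0407]
[0.7521 0.0324]
[0.5599 0.0276]
[0.7211 0.1007]
```

View pics/c.png

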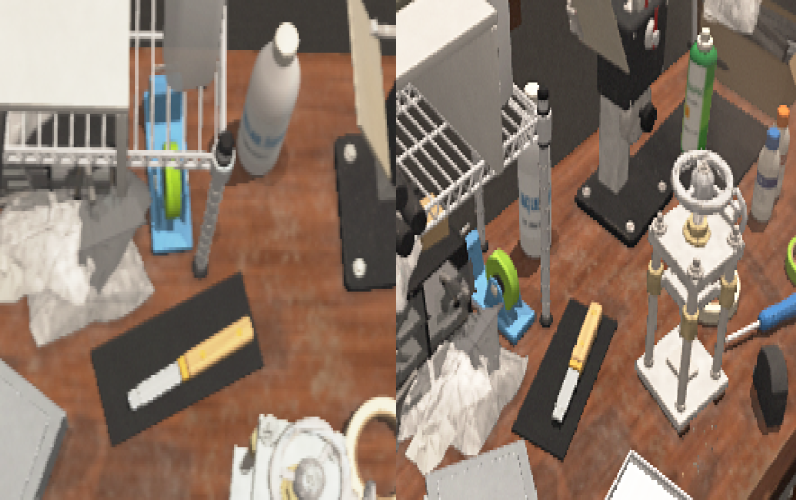

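Run:
```python
from h import *
plan(now(),([.6548,.0335,.17],114,0),([.6548,.0335,.0175],114,0))
```

```text
[0.0071, -0.0003, 0.0052] [0.47, 0.24, 0.3]
[0.0078, -0.0015, 0.1577] [0.47, 0.24, 0.3]
```

Call:
{"fn": "servo_tool", "kwargs": {
  "commands": [0.007, 0, 0.05, 0, 0, 0.3, 0.05, 0.007, 0, 0.1, 0, 0, 0.3, 0.05, 0.007, 0, 0.135, 0, 0, 0.3, 0.05, 0.007, 0, 0.152, 0, 0, 0.3, 0.05, 0.007, 0, 0.152, 0, 0, 0.3, 0.05, 0.007, 0, 0.152, 0, 0, 0.3, 0.05]
}}

```text
time: 3.95
tool_pos: [0.6546, 0.0339, 0.0206]
ee_rot: [3.137, 0.002, 1.99]
wrist_force: [0.5, -0.0, 0.6]
width: 0.0502
finger_force: 0.0
```

Call:
{"fn": "servo_tool", "kwargs": {
  "commands": [0, 0, 0.001, 0, 0, 0, 0.015, 0, 0, 0.001, 0, 0, 0, 0.015, 0, 0, 0.001, 0, 0, 0, 0.015, 0, 0, 0.001, 0, 0, 0, 0.015, 0, 0, 0.001, 0, 0, 0, 0.015]
}}

```text
time: 4.58
tool_pos: [0.6527, 0.034, 0.0172]
ee_rot: [3.141, 0.0, 1.99]
wrist_force: [0.7, -0.1, 1.6]
width: 0.0235
finger_force: 30.0
```

Run:
```python
from h import *
plan(now(),([.6548,.0335,.15],114,0),([.435,.125,.15],63.7,0))
```

```text
[-0.0013, 0.0018, -0.1328] [0.03, 0.02, 0.02]
[0.1717, -0.1617, -0.133] [0.04, 0.01, 50.32]
```

Call:
{"fn": "servo_tool", "kwargs": {
  "commands": [0, 0, -0.05, 0, 0, 0, 0.015, 0, 0, -0.1, 0, 0, 0, 0.015, 0, 0, -0.132, 0, 0, 0, 0.015, 0.172, -0.162, -0.132, 0, 0, 50.3, 0.015, 0.172, -0.162, -0.132, 0, 0, 50.3, 0.015, 0.172, -0.162, -0.132, 0, 0, 50.3, 0.015, 0.172, -0.162, -0.132, 0, 0, 50.3, 0.015, 0.172, -0.162, -0.132, 0, 0, 50.3, 0.015, 0.172, -0.162, -0.132, 0, 0, 50.3, 0.015, 0.172, -0.162, -0.132, 0, 0, 50.3, 0.015]
}}

```text
time: 5.82
tool_pos: [0.4347, 0.125, 0.1483]
ee_rot: [-3.141, 0.0, 1.114]
wrist_force: [0.1, -0.1, -1.1]
width: 0.0236
finger_force: 30.0
```

```bash
cat >> h.py <<'E'
def shot(n,png):
    from bench import snapshot
    p,r=now();s=snapshot(n);cv2.imwrite(f'pics/{png}.png',s['img'])
    T=np.eye(4);T[:3,:3]=R.from_euler('xyz',r).as_matrix();T[:3,3]=p
    cam=(s['camera_matrix'],T@np.array(s['hand_eye']) if n=='wrist' else s['extrinsics'])
    np.savez(f'{png}.npz',K=cam[0],E=cam[1]);return s,cam
E
python3 - <<'E'
from h import *
print(now());s,c=shot('wrist','w2');t,ct=shot('side','s2')
# case model: front middle guess; project predicted lid corners & notch
f=np.array([.496,.248]);yaw=np.radians(63.7);x=np.array([np.cos(yaw),np.sin(yaw)]);y=np.array([-x[1],x[0]])
for n,a,b,z in(('FLlo',0,.11,.067),('FR',0,-.11,.067),('notchTL',0,.02,.062),('notchTR',0,-.02,.062),('notchBL',0,.02,.048),('notchBR',0,-.02,.048)):
    X=np.r_[f+a*x+b*y,z];print(n,proj(c,X).round(),proj(ct,X).round())
cv2.imwrite('pics/s2c.png',cv2.resize(t['img'][190:370,180:420],(800,600),interpolation=3))
E
```

```text
(array([0.43470594, 0.12496694, 0.14834847]), array([-3.14124513e+00,  3.30665249e-04,  1.11359832e+00]))
FLlo [131.  35.] [314. 311.]
FR [504.  35.] [285. 234.]
notchTL [284.  37.] [301. 278.]
notchTR [351.  37.] [296. 264.]
notchBL [286.  42.] [301. 282.]
notchBR [349.  42.] [296. 268.]
```

View pics/w2.png

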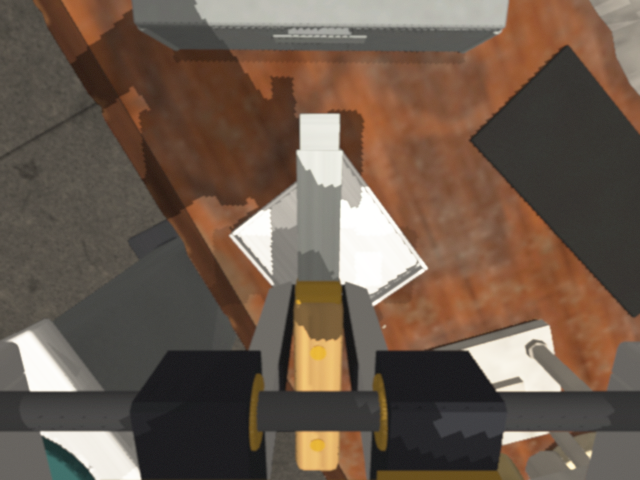

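The wrist view shows the knife straight along the tool axis (tip at about (320,115)). The lid's front edge runs along row ~26, parallel to the picture rows, with corners near columns 134 and 506. The notch shows near columns 275–365. I'll zoom in.

Run:
```python
import cv2,numpy as np
a=cv2.imread('pics/w2.png')
b=cv2.imread('pics/s2.png')[195:335,230:370]
cv2.imwrite('pics/d.png',np.vstack([cv2.resize(a[0:70,110:530],(796,133),interpolation=3),cv2.resize(np.hstack([a[10:60,230:330],a[10:60,330:420]]),(796,209),interpolation=3)[:,:796],cv2.resize(b,(796,796),interpolation=3)[250:500]]))
```

```text
(no output)
```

View pics/d.png

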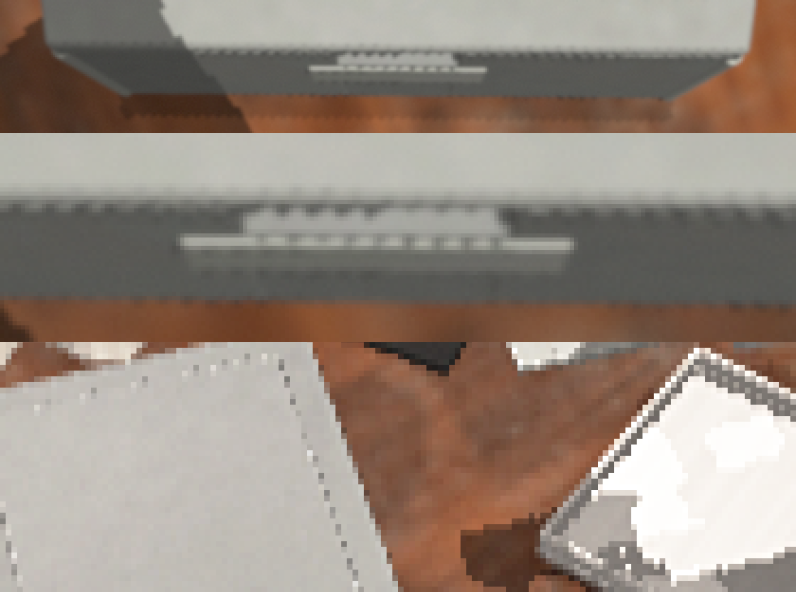

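Zoomed in, the notch is the light strip at columns 288–351 and rows 28–35. A small sill sits just under it, at rows 35–37.

Run:
```python
from h import *
np.set_printoptions(precision=4,suppress=True)
w=np.load('w2.npz');c=(w['K'],w['E'])
for q,z in(((288,28),.062),((351,28),.062),((288,35),.048),((351,35),.048),((134,26),.067),((506,27),.067)): print(q,onz(c,q,z))
p,_=now()
for z in(.145,.148,.151):print('tip',onz(c,(320,114),z),'dist',np.linalg.norm(onz(c,(320,114),z)[:2]-p[:2]))
```

```text
(288, 28) [0.4822 0.2601 0.062 ]
(351, 28) [0.5161 0.2434 0.062 ]
(288, 35) [0.481  0.2601 0.048 ]
(351, 35) [0.5169 0.2423 0.048 ]
(134, 26) [0.4014 0.2998 0.067 ]
(506, 27) [0.5972 0.2027 0.067 ]
tip [0.4758 0.2044 0.145 ] dist 0.08945456304381687
tip [0.4757 0.2043 0.148 ] dist 0.08931076233625543
tip [0.4757 0.2042 0.151 ] dist 0.08916696341056324
```

Run:
```python
from h import *
n=np.array([.499,.2515]);x=np.array([.4446,.8957])
plan(now(),(np.r_[n-.099*x,.0575],63.6,0),(np.r_[n-.067*x,.0575],63.6,0))
```

```text
[0.043, 0.0013, 0.0908] [-0.03, 0.03, 0.15]
[0.075, 0.0014, 0.0908] [-0.03, 0.03, 0.15]
```

Call:
{"fn": "servo_tool", "kwargs": {
  "commands": [0, 0.001, 0.05, 0, 0, 0.2, 0.015, 0.02, 0.001, 0.091, 0, 0, 0.2, 0.015, 0.035, 0.001, 0.091, 0, 0, 0.2, 0.015, 0.035, 0.001, 0.091, 0, 0, 0.2, 0.015, 0.035, 0.001, 0.091, 0, 0, 0.2, 0.015]
}}

```text
time: 6.55
tool_pos: [0.4525, 0.1562, 0.0599]
ee_rot: [3.138, -0.002, 1.109]
wrist_force: [0.3, 0.2, -1.5]
width: 0.0235
finger_force: 30.0
```

Run:
```python
from h import *
np.set_printoptions(precision=4,suppress=True)
print(now());s,c=shot('wrist','w3');t,ct=shot('side','s3')
p,_=now();n=np.array([.499,.2515])
print('tip@.05',onz(c,(320,114),.05))
for z in(.062,.048):print(proj(c,np.r_[n,z]),proj(ct,np.r_[n,z]))
cv2.imwrite('pics/e.png',np.hstack([cv2.resize(s['img'][0:220,230:410],(450,550),interpolation=3),cv2.resize(t['img'][215:315,255:318],(347,550),interpolation=3)]))
```

```text
(array([0.4525, 0.1562, 0.0599]), array([ 3.1384, -0.002 ,  1.1091]))
tip@.05 [0.4942 0.2357 0.05  ]
[313.5511  69.7436] [296.3888 271.2631]
[313.7964  75.025 ] [296.5227 275.1985]
```

View pics/e.png

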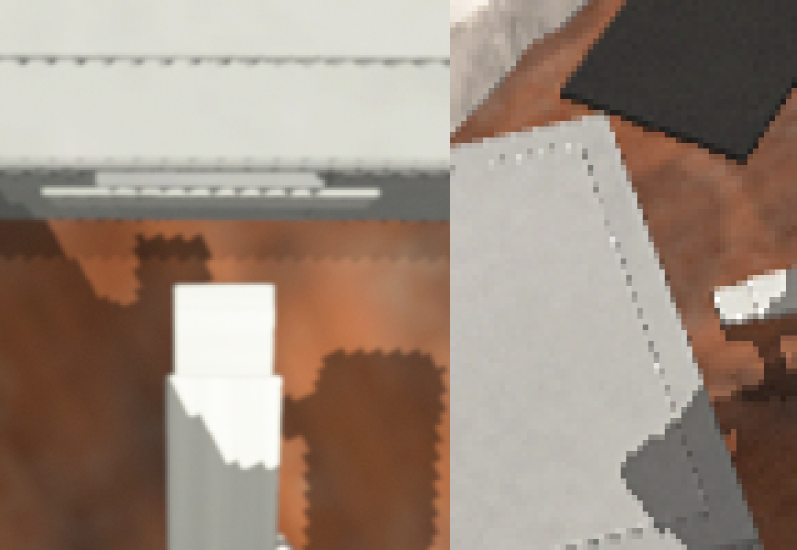

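Run:
```python
from h import *
w=np.load('w3.npz');c=(w['K'],w['E'])
for u,v in((303,267.5),(304,270.5),(304.5,273)):
  x,e=tri((c,(319.6,113.6)),('side',(u,v)));print(x.round(4),e)
for z in(.05,.054,.058):
  X=onz(c,(319.6,113.6),z);print(z,X,proj('side',X), np.dot(np.array([.499,.2515])-X[:2],[.4446,.8957]))
```

```text
[0.494  0.2356 0.0658] 0.0005260581826696528
[0.4934 0.2352 0.0555] 0.0007834115874973595
[0.4931 0.235  0.0468] 0.0015236008459789461
0.05 [0.49409566 0.2359439  0.05      ] [303.20598479 272.03112307] 0.016114068989803373
0.054 [0.49397721 0.23577451 0.054     ] [303.28186659 270.89841312] 0.016318456156632428
0.058 [0.49385876 0.23560511 0.058     ] [303.35821197 269.75878331] 0.016522843323461458
```

The notch centre is at column 314 and the knife tip at column 320, about 2.4 mm off. The tip height triangulates to ~0.055, in the middle of the notch, and the tip is 16 mm in front of it. I'll insert it 22 mm.

Call:
{"fn": "servo_tool", "kwargs": {
  "commands": [0.004, -0.002, 0, 0, 0, 0, 0.015, 0.012, -0.002, 0, 0, 0, 0, 0.015, 0.02, -0.002, 0, 0, 0, 0, 0.015, 0.03, -0.002, 0, 0, 0, 0, 0.015, 0.038, -0.002, 0, 0, 0, 0, 0.015, 0.038, -0.002, 0, 0, 0, 0, 0.015]
}}

```text
time: 7.4
tool_pos: [0.4663, 0.1916, 0.0575]
ee_rot: [-3.142, 0.0, 1.11]
wrist_force: [0.1, -0.1, -1.7]
width: 0.0241
finger_force: 30.0
```

Run:
```python
from h import *
np.set_printoptions(precision=4,suppress=True)
from bench import robot
o=robot.get_obs();print(o['wrist_force'],o['wrist_torque'])
print(now());s,c=shot('wrist','w4')
n=np.array([.499,.2515]);x=np.array([.4446,.8957]);H=n+.15*x
print('plan circle, r=.128; relative moves (along,up) of tip:')
r=.128
for d in(0,.1,.2,.3,.4,.5,.6,.8,1.0,1.2,1.4,1.5,1.6):print(d,round(r-r*np.cos(d),4),round(r*np.sin(d),4))
cv2.imwrite('pics/f.png',cv2.resize(s['img'][0:300,170:470],(600,600)))
```

```text
[ 0.123  -0.0659 -1.6695] [ 0.0618 -0.0477  0.0208]
(array([0.4663, 0.1916, 0.0575]), array([-3.1415,  0.0002,  1.1096]))
plan circle, r=.128; relative moves (along,up) of tip:
0 0.0 0.0
0.1 0.0006 0.0128
0.2 0.0026 0.0254
0.3 0.0057 0.0378
0.4 0.0101 0.0498
0.5 0.0157 0.0614
0.6 0.0224 0.0723
0.8 0.0388 0.0918
1.0 0.0588 0.1077
1.2 0.0816 0.1193
1.4 0.1062 0.1261
1.5 0.1189 0.1277
1.6 0.1317 0.1279
```

Call:
{"fn": "servo_tool", "kwargs": {
  "commands": [0, 0, -0.004, 0, 0, 0, 0.015, 0, 0, -0.008, 0, 0, 0, 0.015, 0, 0, -0.012, 0, 0, 0, 0.015, 0, 0, -0.016, 0, 0, 0, 0.015, 0.001, 0, -0.02, 0, 0, 0, 0.015, 0.001, 0, -0.02, 0, 0, 0, 0.015]
}}

```text
time: 8.2
tool_pos: [0.4661, 0.1913, 0.0777]
ee_rot: [-3.141, 0.002, 1.109]
wrist_force: [-0.6, -0.4, -3.8]
width: 0.024
finger_force: 30.0
```

Run:
```python
from h import *
np.set_printoptions(precision=4,suppress=True)
from bench import robot
o=robot.get_obs();print(o['wrist_force'],o['wrist_torque'])
s,c=shot('wrist','w5');t,ct=shot('side','s5')
cv2.imwrite('pics/f.png',np.hstack([cv2.resize(s['img'][0:300,170:470],(400,400)),cv2.resize(t['img'][190:350,220:380],(400,400),interpolation=3)]))
```

```text
[-0.5546 -0.4366 -3.8453] [-0.4423  0.1642  0.0607]
```

View pics/f.png

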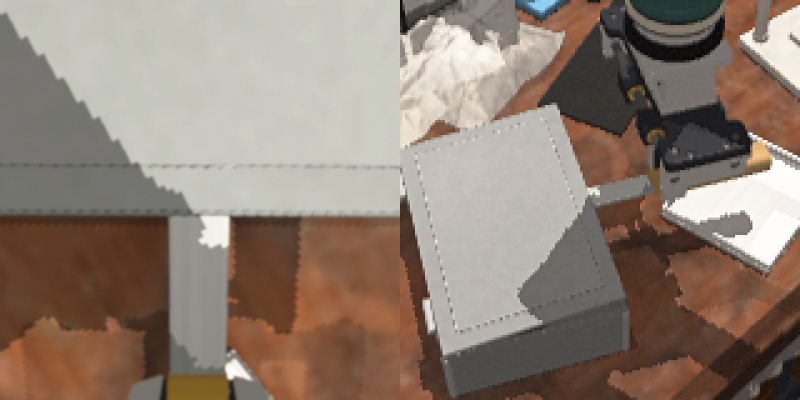

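The lid is starting to rise on the blade, with about 2.2 N of extra load; the collar and blade look straight in the hand. Continuing along the arc.

Call:
{"fn": "servo_tool", "kwargs": {
  "commands": [0.001, 0, -0.007, 0, 0, 0, 0.015, 0.002, 0, -0.014, 0, 0, 0, 0.015, 0.004, 0, -0.021, 0, 0, 0, 0.015, 0.006, 0, -0.028, 0, 0, 0, 0.015, 0.009, 0, -0.035, 0, 0, 0, 0.015, 0.012, 0, -0.041, 0, 0, 0, 0.015, 0.015, 0, -0.047, 0, 0, 0, 0.015, 0.015, 0, -0.047, 0, 0, 0, 0.015]
}}

```text
time: 9.3
tool_pos: [0.4738, 0.206, 0.1255]
ee_rot: [3.141, -0.002, 1.109]
wrist_force: [-0.8, -1.3, -2.7]
width: 0.0239
finger_force: 30.0
```

Run:
```python
from h import *
np.set_printoptions(precision=4,suppress=True)
from bench import robot
o=robot.get_obs();print(o['wrist_force'],o['wrist_torque'])
s,c=shot('wrist','w6');t,ct=shot('side','s6')
n=np.array([.499,.2515]);x=np.array([.4446,.8957]);y=np.array([-.8957,.4446]);H=n+.15*x
for a in(0,.2,.3,.4,.5,.6):
  P=[np.r_[H-.15*np.cos(a)*x+s_*.11*y,.062+.15*np.sin(a)] for s_ in(1,0,-1)];print(a,[proj('side',q).round().tolist() for q in P],proj(c,P[1]).round())
cv2.imwrite('pics/g.png',np.hstack([cv2.resize(s['img'][0:300,170:470],(400,400)),cv2.resize(t['img'][190:350,220:380],(400,400),interpolation=3)]))
```

```text
[-0.7942 -1.3346 -2.7005] [-0.1986  0.093   0.0429]
0 [[312.0, 313.0], [296.0, 271.0], [283.0, 236.0]] [320. 184.]
0.2 [[310.0, 305.0], [295.0, 263.0], [281.0, 227.0]] [321. 186.]
0.3 [[308.0, 301.0], [293.0, 259.0], [279.0, 223.0]] [321. 182.]
0.4 [[306.0, 297.0], [290.0, 255.0], [277.0, 219.0]] [321. 174.]
0.5 [[303.0, 294.0], [287.0, 252.0], [274.0, 215.0]] [321. 161.]
0.6 [[298.0, 291.0], [283.0, 248.0], [270.0, 212.0]] [322. 142.]
```

View pics/g.png

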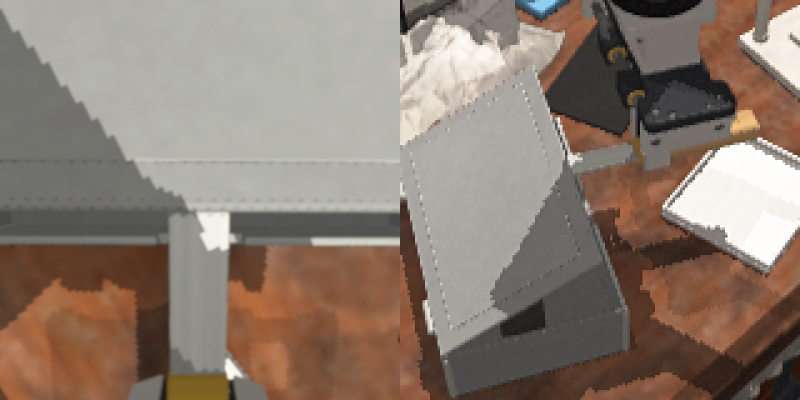

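The lid stands at roughly 0.5 rad on the blade, its far side corner at crop (533,68), and the case interior is visible. I'll follow the arc on to past vertical.

Call:
{"fn": "servo_tool", "kwargs": {
  "commands": [0.0067, 0, -0.011, 0, 0, 0, 0.015, 0.0145, 0, -0.021, 0, 0, 0, 0.015, 0.023, 0, -0.03, 0, 0, 0, 0.015, 0.033, 0, -0.039, 0, 0, 0, 0.015, 0.043, 0, -0.046, 0, 0, 0, 0.015, 0.054, 0, -0.053, 0, 0, 0, 0.015, 0.066, 0, -0.058, 0, 0, 0, 0.015, 0.078, 0, -0.062, 0, 0, 0, 0.015, 0.0905, 0, -0.065, 0, 0, 0, 0.015, 0.0905, 0, -0.065, 0, 0, 0, 0.015]
}}

```text
time: 10.65
tool_pos: [0.5143, 0.288, 0.1899]
ee_rot: [3.141, -0.002, 1.11]
wrist_force: [0.7, 0.1, -1.7]
width: 0.0236
finger_force: 30.0
```

Call:
{"fn": "servo_tool", "kwargs": {
  "commands": [0.01, 0, -0.001, 0, 0, 0, 0.015, 0.018, 0, -0.001, 0, 0, 0, 0.015, 0.026, 0, -0.001, 0, 0, 0, 0.015, 0.034, 0, -0.001, 0, 0, 0, 0.015, 0.034, 0, -0.001, 0, 0, 0, 0.015]
}}

```text
time: 11.28
tool_pos: [0.529, 0.3177, 0.1903]
ee_rot: [-3.141, -0.001, 1.109]
wrist_force: [-0.4, -0.4, -1.3]
width: 0.0235
finger_force: 30.0
```

Run:
```python
from h import *
np.set_printoptions(precision=4,suppress=True)
print(now());s,c=shot('wrist','w7');t,ct=shot('side','s7');p,cp=shot('top','t7')
n=np.array([.499,.2515]);x=np.array([.4446,.8957]);y=np.array([-.8957,.4446]);H=n+.15*x
for a in(1.2,1.4,1.5,1.6,1.75):
  P=[np.r_[H-.15*np.cos(a)*x+s_*.11*y,.062+.15*np.sin(a)] for s_ in(1,-1)];print(a,[proj('side',q).round().tolist() for q in P],[proj('top',q).round().tolist() for q in P])
cv2.imwrite('pics/i.png',np.hstack([cv2.resize(p['img'][130:330,170:370],(400,400)),cv2.resize(t['img'][150:350,180:380],(400,400),interpolation=3)]))
```

```text
(array([0.529 , 0.3177, 0.1903]), array([-3.1414, -0.001 ,  1.1094]))
1.2 [[259.0, 283.0], [235.0, 200.0]] [[200.0, 266.0], [251.0, 174.0]]
1.4 [[242.0, 284.0], [220.0, 200.0]] [[187.0, 259.0], [239.0, 167.0]]
1.5 [[233.0, 285.0], [213.0, 200.0]] [[180.0, 256.0], [232.0, 163.0]]
1.6 [[224.0, 287.0], [205.0, 202.0]] [[174.0, 253.0], [226.0, 160.0]]
1.75 [[211.0, 291.0], [194.0, 205.0]] [[165.0, 248.0], [217.0, 156.0]]
```

View pics/i.png

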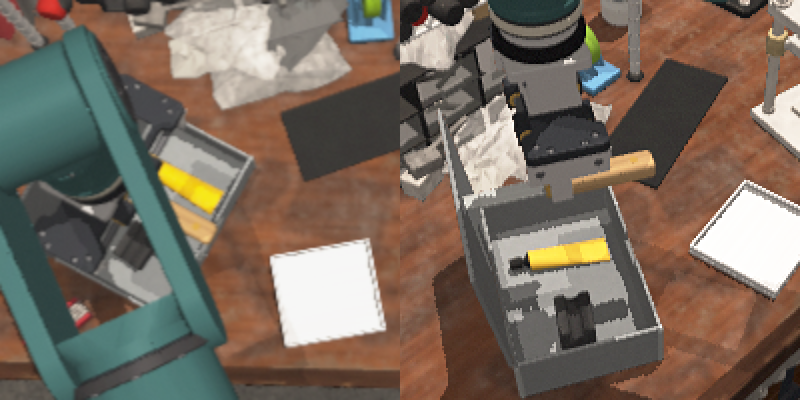

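The lid stands at about 1.65 rad, its far top corner at side pixel (200,203). The tube (yellow) and the pad (dark, near crop (577,318) in the side view) are visible in the case. Now I back the knife out and return it to the mat.

Run:
```python
from h import *
p=now();plan(p,([.4845,.228,.20],63.6,0))
plan(([.4845,.228,.20],63.6,0),([.6548,.0335,.20],114,0),([.6548,.0335,.12],114,0))
```

```text
[-0.0994, 0.0001, -0.0096] [-0.01, -0.03, -0.06]
[-0.0985, 0.239, 0.0] [0.0, 0.0, -50.4]
[-0.0985, 0.239, 0.08] [0.0, 0.0, -50.4]
```

Call:
{"fn": "servo_tool", "kwargs": {
  "commands": [-0.05, 0, 0, 0, 0, 0, 0.015, -0.1, 0, -0.01, 0, 0, 0, 0.015, -0.1, 0, -0.01, 0, 0, 0, 0.015]
}}

```text
time: 11.8
tool_pos: [0.4836, 0.2254, 0.202]
ee_rot: [3.14, -0.001, 1.106]
wrist_force: [0.3, 0.2, -2.1]
width: 0.0239
finger_force: 30.0
```

Run:
```python
from h import *
plan(([.4840,.228,.20],63.6,0),([.630,.075,.20],114,0),([.648,.042,.20],114,0),([.648,.042,.12],114,0))
```

```text
[-0.0721, 0.1988, 0.0] [0.0, 0.0, -50.4]
[-0.0937, 0.2296, 0.0] [0.0, 0.0, -50.4]
[-0.0937, 0.2296, 0.08] [0.0, 0.0, -50.4]
```

Call:
{"fn": "servo_tool", "kwargs": {
  "commands": [-0.072, 0.199, 0, 0, 0, -50.4, 0.015, -0.072, 0.199, 0, 0, 0, -50.4, 0.015, -0.072, 0.199, 0, 0, 0, -50.4, 0.015, -0.072, 0.199, 0, 0, 0, -50.4, 0.015, -0.072, 0.199, 0, 0, 0, -50.4, 0.015, -0.094, 0.23, 0, 0, 0, -50.4, 0.015, -0.094, 0.23, 0, 0, 0, -50.4, 0.015, -0.094, 0.23, 0.05, 0, 0, -50.4, 0.015, -0.094, 0.23, 0.08, 0, 0, -50.4, 0.015, -0.094, 0.23, 0.08, 0, 0, -50.4, 0.015]
}}

```text
time: 13.05
tool_pos: [0.6458, 0.0419, 0.1166]
ee_rot: [-3.135, -0.004, 1.989]
wrist_force: [-0.1, 1.1, -1.1]
width: 0.0239
finger_force: 30.0
```

Run:
```python
from h import *
from bench import spotter
np.set_printoptions(precision=4,suppress=True)
p,r=now();print(p,r)
d=np.array([np.cos(r[2]),np.sin(r[2])])
t,ct=shot('side','s8')
for k in spotter.trace('knife',t)[:2]:
  print(k['conf'],k['box']);m=k['region'];ys,xs=np.nonzero(m)
  i=ys.argmax();print('low end',xs[i],ys[i]);i=ys.argmin();print('high end',xs[i],ys[i]); i=xs.argmin();print('left',xs[i],ys[i]);
for a in(-10,-5,0,5,10):
  s,c=np.sin(np.radians(a)),np.cos(np.radians(a))
  print(a,'tip',proj('side',np.r_[p[:2]+d*.09*c,p[2]-.0035+.09*s]),'butt',proj('side',np.r_[p[:2]-d*.095*c,p[2]-.0035-.095*s]))
s,c=shot('wrist','w8')
for k in spotter.trace('knife',s)[:1]: print(k['conf'],k['box'])
for a in(-10,-5,0,5,10):
  S,Cc=np.sin(np.radians(a)),np.cos(np.radians(a));print(a,proj(c,np.r_[p[:2]+d*.09*Cc,p[2]-.0035+.09*S]),proj(c,np.r_[p[:2]-d*.095*Cc,p[2]-.0035-.095*S]))
```

```text
[0.6458 0.0419 0.1166] [-3.1349 -0.0041  1.9892]
0.82 [298.8, 159.2, 38.1, 40.9]
low end 303 201
high end 331 156
left 301 197
-10 tip [304.4017 205.6735] butt [331.5866 151.6163]
-5 tip [304.2089 203.5498] butt [331.61   153.9723]
0 tip [304.1262 201.1972] butt [331.5365 156.4763]
5 tip [304.1562 198.6323] butt [331.3681 159.1098]
10 tip [304.3006 195.875 ] butt [331.1073 161.8541]
0.94 [292.7, 111.2, 49.1, 356.8]
-10 [311.6263 112.9474] [312.5383 471.4776]
-5 [311.3636 109.686 ] [312.7326 460.3188]
0 [311.083 107.76 ] [312.9081 448.8986]
5 [310.785 107.383] [313.066  437.3012]
10 [310.4708 108.7871] [313.2074 425.5941]
```

The knife is still level in the hand (about 0° pitch in both views). Lowering it.

Call:
{"fn": "servo_tool", "kwargs": {
  "commands": [0, 0, 0.05, 0, 0, 0, 0.015, 0, 0, 0.085, 0, 0, 0, 0.015, 0, 0, 0.096, 0, 0, 0, 0.015, 0, 0, 0.101, 0, 0, 0, 0.015, 0, 0, 0.101, 0, 0, 0, 0.015]
}}

```text
time: 13.88
tool_pos: [0.6495, 0.0405, 0.0217]
ee_rot: [3.139, 0.002, 1.988]
wrist_force: [-0.2, -0.3, -0.9]
width: 0.0237
finger_force: 30.0
```

Call:
{"fn": "servo_tool", "kwargs": {
  "commands": [0, 0, 0.001, 0, 0, 0, 0.015, 0, 0, 0.002, 0, 0, 0, 0.015, 0, 0, 0.002, 0, 0, 0, 0.015]
}}

```text
time: 14.25
tool_pos: [0.6482, 0.0405, 0.018]
ee_rot: [3.141, 0.0, 1.988]
wrist_force: [0.5, 0.8, -0.9]
width: 0.024
finger_force: 30.0
```

Release gently (the fingers go only to 50 mm, to stay clear of the rod), then rise and look.

Call:
{"fn": "servo_tool", "kwargs": {
  "commands": [0, 0, 0, 0, 0, 0, 0.04, 0, 0, 0, 0, 0, 0, 0.05, 0, 0, 0, 0, 0, 0, 0.05, 0, 0, -0.03, 0, 0, 0, 0.05, 0, 0, -0.08, 0, 0, 0, 0.05, 0, 0, -0.14, 0, 0, 0, 0.05, 0, 0, -0.18, 0, 0, 0, 0.05, 0, 0, -0.18, 0, 0, 0, 0.05]
}}

```text
time: 15.25
tool_pos: [0.6503, 0.0405, 0.2034]
ee_rot: [3.132, 0.005, 1.988]
wrist_force: [-0.2, 0.1, 0.5]
width: 0.0498
finger_force: 0.0
```

Run:
```python
from h import *
from bench import spotter
np.set_printoptions(precision=4,suppress=True)
print(now())
Q={}
for n in('side','top','wrist'):
  s,c=shot(n,'k'+n)
  for o in('knife','pad','tube'):
    for d in spotter.trace(o,s)[:1]:
      m=cv2.minAreaRect(np.argwhere(d["region"])[:,::-1].astype(np.float32));b=cv2.boxPoints(m)
      print(n,o,round(d['conf'],2),d['box'],m[0],b.round().tolist());Q[n,o]=m[0],c
      z=dict(knife=.014,pad=.037,tube=.025)[o];print('   ',onz(c,m[0],z),[onz(c,q,z)[:2].round(4).tolist() for q in b])
for o in('pad','tube','knife'):
  try:print(o,tri((Q['side',o][1],Q['side',o][0]),(Q['top',o][1],Q['top',o][0])))
  except KeyError as e:print(e)
```

```text
(array([0.6503, 0.0405, 0.2034]), array([3.1322, 0.0046, 1.9884]))
side knife 0.93 [300.6, 186.4, 33.2, 42.1] (317.4117736816406, 206.64706420898438) [[299.0, 226.0], [326.0, 181.0], [336.0, 187.0], [309.0, 232.0]]
    [0.6478 0.0407 0.014 ] [[0.6284, 0.124], [0.7038, -0.0485], [0.669, -0.0504], [0.5978, 0.1203]]
side pad 0.94 [257.0, 294.3, 22.7, 28.7] (267.5, 310.0) [[258.0, 297.0], [277.0, 297.0], [277.0, 323.0], [258.0, 323.0]]
    [0.4802 0.3511 0.037 ] [[0.5192, 0.3447], [0.4912, 0.3155], [0.443, 0.3572], [0.4698, 0.385]]
side tube 0.76 [235.3, 267.2, 47.5, 17.9] (259.2599792480469, 276.8199768066406) [[234.0, 274.0], [283.0, 267.0], [285.0, 279.0], [235.0, 286.0]]
    [0.5669 0.3035 0.025 ] [[0.6122, 0.3405], [0.5504, 0.2468], [0.522, 0.2668], [0.5827, 0.3581]]
top knife 0.66 [330.4, 188.1, 41.4, 23.1] (350.39691162109375, 198.26806640625) [[328.0, 203.0], [369.0, 184.0], [373.0, 194.0], [332.0, 212.0]]
    [0.6343 0.0687 0.014 ] [[0.622, 0.1253], [0.671, 0.0229], [0.6467, 0.012], [0.598, 0.1141]]
top pad 0.66 [227.1, 239.3, 23.5, 27.2] (239.11537170410156, 251.57691955566406)
[... 416 characters left out ...]
fe 0.65 [305.4, 123.0, 25.9, 192.2] (318.9999694824219, 220.99998474121094) [[307.0, 125.0], [331.0, 125.0], [331.0, 317.0], [307.0, 317.0]]
    [0.6476 0.0426 0.014 ] [[0.6028, 0.1174], [0.6222, 0.126], [0.6993, -0.0438], [0.677, -0.0538]]
wrist pad 0.3 [49.2, 0.0, 155.4, 142.0] (125.6103515625, 67.12413787841797) [[47.0, 134.0], [56.0, -9.0], [204.0, 0.0], [196.0, 143.0]]
    [0.4548 0.0991 0.037 ] [[0.4092, 0.0231], [0.3919, 0.1287], [0.4964, 0.1686], [0.5244, 0.0664]]
pad (array([0.4924, 0.3434, 0.0154]), np.float64(0.00045004432039407605))
tube (array([0.576 , 0.2975, 0.0108]), np.float64(0.00012164505940233294))
knife (array([0.6239, 0.0689, 0.0499]), np.float64(0.0029571805909875707))
```

Run:
```python
from h import *
plan(now(),([.47,.295,.26],63.6,0))
```

```text
[0.3048, -0.0595, -0.0627] [-0.04, 0.0, 50.32]
```

Call:
{"fn": "servo_tool", "kwargs": {
  "commands": [0, 0, -0.06, 0, 0, 0, 0.07, 0.305, -0.06, -0.06, 0, 0, 50.3, 0.07, 0.305, -0.06, -0.06, 0, 0, 50.3, 0.07, 0.305, -0.06, -0.06, 0, 0, 50.3, 0.07, 0.305, -0.06, -0.06, 0, 0, 50.3, 0.07, 0.305, -0.06, -0.06, 0, 0, 50.3, 0.07, 0.305, -0.06, -0.06, 0, 0, 50.3, 0.07, 0.305, -0.06, -0.06, 0, 0, 50.3, 0.07]
}}

```text
time: 16.85
tool_pos: [0.4696, 0.295, 0.2578]
ee_rot: [3.141, 0.0, 1.112]
wrist_force: [0.3, -0.5, -0.6]
width: 0.0699
finger_force: 0.0
```

Run:
```python
from h import *
from bench import spotter
np.set_printoptions(precision=4,suppress=True)
print(now())
n=np.array([.499,.2515]);x=np.array([.4446,.8957]);y=np.array([-.8957,.4446]);Cc=n+.075*x
Q={}
for k in('wrist','top','side'):
  s,c=shot(k,'p'+k)
  for o in('pad','tube'):
    for d in spotter.trace(o,s)[:1]:
      m=cv2.minAreaRect(np.argwhere(d["region"])[:,::-1].astype(np.float32));b=cv2.boxPoints(m);z=dict(pad=.037,tube=.025)[o]
      cc=np.argwhere(d['region']).mean(0)[::-1];Q[k,o]=c,cc
      print(k,o,round(d['conf'],2),d['box'],cc,b.round().tolist());X=[onz(c,q,z)[:2] for q in [cc,*b]];print('   ',X[0],[(round((q-Cc)@x,4),round((q-Cc)@y,4)) for q in X])
if ('top','pad') in Q: print(tri(Q['wrist','pad'],Q['top','pad']))
if ('side','pad') in Q: print(tri(Q['wrist','pad'],Q['side','pad']))
```

```text
(array([0.4696, 0.295 , 0.2578]), array([3.1407, 0.0002, 1.1122]))
wrist pad 0.97 [291.5, 143.6, 48.9, 39.3] [313.9933 162.0083] [[287.0, 179.0], [291.0, 139.0], [341.0, 144.0], [337.0, 184.0]]
    [0.4911 0.3447] [(np.float64(0.005), np.float64(0.0486)), (np.float64(-0.0121), np.float64(0.0762)), (np.float64(0.0269), np.float64(0.0714)), (np.float64(0.0222), np.float64(0.0217)), (np.float64(-0.0171), np.float64(0.0251))]
wrist tube 0.67 [382.7, 107.0, 35.5, 108.1] [401.888  169.3938] [[382.0, 215.0], [390.0, 108.0], [419.0, 110.0], [412.0, 217.0]]
    [0.5694 0.2966] [(np.float64(-0.0033), np.float64(-0.043)), (np.float64(-0.0514), np.float64(-0.025)), (np.float64(0.0568), np.float64(-0.0274)), (np.float64(0.0548), np.float64(-0.0567)), (np.float64(-0.0536), np.float64(-0.0566))]
top tube 0.75 [261.1, 220.0, 24.2, 18.6] [271.0208 226.5792] [[258.0, 228.0], [264.0, 216.0], [282.0, 225.0], [276.0, 237.0]]
    [0.5559 0.2653] [(np.float64(-0.0373), np.float64(-0.0448)), (np.float64(-0.0115), np.float64(-0.0267)), (np.float64(-0.0102), np.float64(-0.0602)), (np.float64(-0.0596), np.floa
[... 151 characters left out ...]
 [278.0, 321.0], [260.0, 324.0]]
    [0.4821 0.3516] [(np.float64(0.0071), np.float64(0.0597)), (np.float64(0.0229), np.float64(0.0253)), (np.float64(-0.0155), np.float64(0.0293)), (np.float64(-0.0084), np.float64(0.0928)), (np.float64(0.0282), np.float64(0.0887))]
side tube 0.88 [233.3, 268.3, 53.1, 16.9] [261.2923 277.1875] [[234.0, 274.0], [283.0, 268.0], [284.0, 280.0], [235.0, 286.0]]
    [0.5629 0.3009] [(np.float64(-0.0023), np.float64(-0.0353)), (np.float64(0.0549), np.float64(-0.0622)), (np.float64(-0.0557), np.float64(-0.0456)), (np.float64(-0.0501), np.float64(-0.0126)), (np.float64(0.0579), np.float64(-0.0293))]
(array([0.4908, 0.3446, 0.0202]), np.float64(0.0009281328637475541))
```

Run:
```python
from h import *
plan(([.4696,.295,.259],63.7,0),([.489,.340,.14],57.5,12),([.489,.340,.06],57.5,12),([.489,.340,.021],57.5,12))
```

```text
[0.0489, -0.0025, 0.119] [-0.65, 11.99, 6.18]
[0.0489, -0.0025, 0.199] [-0.65, 11.99, 6.18]
[0.0489, -0.0025, 0.238] [-0.65, 11.99, 6.18]
```

Call:
{"fn": "servo_tool", "kwargs": {
  "commands": [0.049, -0.0025, 0.06, -0.65, 12, 6.2, 0.07, 0.049, -0.0025, 0.119, -0.65, 12, 6.2, 0.07, 0.049, -0.0025, 0.119, -0.65, 12, 6.2, 0.07, 0.049, -0.0025, 0.16, -0.65, 12, 6.2, 0.07, 0.049, -0.0025, 0.199, -0.65, 12, 6.2, 0.07, 0.049, -0.0025, 0.22, -0.65, 12, 6.2, 0.07, 0.049, -0.0025, 0.238, -0.65, 12, 6.2, 0.07, 0.049, -0.0025, 0.238, -0.65, 12, 6.2, 0.07]
}}

```text
time: 18.3
tool_pos: [0.4897, 0.3402, 0.02]
ee_rot: [3.141, -0.209, 1.002]
wrist_force: [-0.4, 0.6, 1.1]
width: 0.0701
finger_force: 0.0
```

Call:
{"fn": "servo_tool", "kwargs": {
  "commands": [0, 0, 0, 0, 0, 0, 0.04, 0, 0, 0, 0, 0, 0, 0.04, 0, 0, 0, 0, 0, 0, 0.04, 0, 0, 0, 0, 0, 0, 0.04, 0, 0, 0, 0, 0, 0, 0.04]
}}

```text
time: 18.92
tool_pos: [0.4899, 0.3406, 0.0212]
ee_rot: [3.141, -0.212, 1.002]
wrist_force: [-1.8, -0.9, 6.0]
width: 0.05
finger_force: 30.0
```

Run:
```python
from h import *
A=([.489,.340,.021],57.5,12)
plan(A,([.489,.340,.12],57.5,12),([.47,.30,.18],57.5,12))
from bench import spotter
s,c=shot('side','tr')
for n in('tray',):
  for d in spotter.trace(n,s)[:1]:
    b=cv2.boxPoints(cv2.minAreaRect(np.argwhere(d["region"])[:,::-1].astype(np.float32)));print(d['conf'],[onz(c,q,.01)[:2].round(4).tolist() for q in b])
T=np.array([[.4806,.1783],[.5049,.0565],[.3915,.0356],[.3697,.156]]);print('tray',T.mean(0),np.degrees(np.arctan2(*(T[1]-T[2])[::-1])))
w=np.load('w2.npz');c=(w['K'],w['E'])
for q in((230,236),(427,267)):print(onz(c,q,.014))
```

```text
[0.0206, 0.0, -0.0968] [0.0, 0.0, 0.0]
[-0.0099, 0.0055, -0.1647] [0.0, 0.0, 0.0]
0.87 [[0.4788, 0.1876], [0.5307, 0.0546], [0.3926, 0.0353], [0.3538, 0.1634]]
tray [0.436675 0.1066  ] 10.442619175996121
[0.37041095 0.15688066 0.014     ]
[0.50636407 0.059653   0.014     ]
```

Run:
```python
from h import *
A=([.489,.340,.021],57.5,12)
B=([.434,.103,.13],57.5,12)
plan(A,([.489,.340,.13],57.5,12),B)
plan(B,([.434,.103,.03],57.5,12),([.434,.103,.02],57.5,12))
```

```text
[0.0227, 0.0, -0.1066] [0.0, 0.0, 0.0]
[-0.2018, 0.081, -0.1543] [0.0, 0.0, 0.0]
[-0.0208, -0.0, 0.0978] [0.0, 0.0, 0.0]
[-0.0229, -0.0, 0.1076] [0.0, 0.0, 0.0]
```

Call:
{"fn": "servo_tool", "kwargs": {
  "commands": [0.003, 0, -0.015, 0, 0, 0, 0.04, 0.0125, 0, -0.059, 0, 0, 0, 0.04, 0.0227, 0, -0.1066, 0, 0, 0, 0.04, 0.0227, 0, -0.1066, 0, 0, 0, 0.04]
}}

```text
time: 19.52
tool_pos: [0.492, 0.3413, 0.1348]
ee_rot: [3.136, -0.219, 1.003]
wrist_force: [-0.1, -0.0, -2.0]
width: 0.0498
finger_force: 30.0
```

Next shift: B relative to the current pose = (-0.2245, 0.081, -0.0477).

Call:
{"fn": "servo_tool", "kwargs": {
  "commands": [-0.2245, 0.081, -0.048, 0, 0, 0, 0.04, -0.2245, 0.081, -0.048, 0, 0, 0, 0.04, -0.2245, 0.081, -0.048, 0, 0, 0, 0.04, -0.2245, 0.081, -0.048, 0, 0, 0, 0.04, -0.2245, 0.081, -0.048, 0, 0, 0, 0.04, -0.2245, 0.081, -0.048, 0, 0, 0, 0.04]
}}

```text
time: 20.27
tool_pos: [0.4331, 0.1031, 0.1279]
ee_rot: [-3.14, -0.209, 1.001]
wrist_force: [0.5, 0.4, -1.6]
width: 0.0498
finger_force: 30.0
```

Run:
```python
from h import *
from bench import spotter,robot
np.set_printoptions(precision=4,suppress=True)
print(now());s,c=shot('side','q1')
for d in spotter.trace('pad',s)[:1]:
    cc=np.argwhere(d['region']).mean(0)[::-1];print(d['conf'],d['box'],cc)
print('pad centre expected',proj('side',[.437,.107,.13]), 'pad underside', proj('side',[.437,.107,.114]))
plan(now(),([.434,.103,.03],57.5,12),([.434,.103,.02],57.5,12))
```

```text
(array([0.4331, 0.1031, 0.1279]), array([-3.1397, -0.2091,  1.0007]))
0.58 [355.8, 216.7, 18.6, 28.6] [362.9309 231.2462]
pad centre expected [364.9009 231.3626] pad underside [364.2054 236.399 ]
[-0.021, 0.0013, 0.096] [-0.07, 0.01, -0.01]
[-0.023, 0.0013, 0.1058] [-0.07, 0.01, -0.01]
```

Call:
{"fn": "servo_tool", "kwargs": {
  "commands": [-0.01, 0, 0.05, 0, 0, 0, 0.04, -0.019, 0, 0.09, 0, 0, 0, 0.04, -0.021, 0, 0.1, 0, 0, 0, 0.04, -0.0225, 0, 0.1056, 0, 0, 0, 0.04, -0.0225, 0, 0.1056, 0, 0, 0, 0.04]
}}

```text
time: 21.0
tool_pos: [0.4347, 0.1033, 0.0221]
ee_rot: [3.14, -0.211, 1.003]
wrist_force: [0.6, 0.5, -1.7]
width: 0.0498
finger_force: 30.0
```

Call:
{"fn": "servo_tool", "kwargs": {
  "commands": [-0.0002, 0, 0.001, 0, 0, 0, 0.04, -0.0002, 0, 0.001, 0, 0, 0, 0.04, -0.0004, 0, 0.002, 0, 0, 0, 0.04, -0.0004, 0, 0.002, 0, 0, 0, 0.04]
}}

```text
time: 21.5
tool_pos: [0.4339, 0.1029, 0.0192]
ee_rot: [3.141, -0.21, 1.002]
wrist_force: [1.0, -0.6, -0.0]
width: 0.0499
finger_force: 30.0
```

The load is now carried by the tray floor. Release and rise.

Call:
{"fn": "servo_tool", "kwargs": {
  "commands": [0, 0, 0, 0, 0, 0, 0.055, 0, 0, 0, 0, 0, 0, 0.068, 0, 0, 0, 0, 0, 0, 0.068, 0.006, 0, -0.03, 0, 0, 0, 0.068, 0.0168, 0, -0.079, 0, 0, 0, 0.068, 0.03, 0, -0.14, 0, 0, 0, 0.068, 0.043, 0, -0.2, 0, 0, 0, 0.068, 0.043, 0, -0.2, 0, 0, 0, 0.068]
}}

```text
time: 22.5
tool_pos: [0.4369, 0.1034, 0.2302]
ee_rot: [3.13, -0.217, 1.004]
wrist_force: [-0.2, 0.1, 0.5]
width: 0.0684
finger_force: 0.0
```

Call:
{"fn": "servo_tool", "kwargs": {
  "commands": [-0.1, 0, 0, 0, 0, 0, 0.068, -0.1, 0, 0, 0, 0, 0, 0.068, -0.1, 0, 0, 0, 0, 0, 0.068]
}}

```text
time: 22.88
tool_pos: [0.3797, 0.0198, 0.2006]
ee_rot: [-3.139, -0.208, 0.997]
wrist_force: [0.6, -0.4, -0.3]
width: 0.0679
finger_force: 0.0
```

Run:
```python
from h import *
from bench import spotter
np.set_printoptions(precision=4,suppress=True)
Q={}
for k in('wrist','side','top'):
  s,c=shot(k,'z'+k)
  for o in('pad','tube','knife','hex_keys','measure','case_lid'):
    for d in spotter.trace(o,s)[:1]:
      cc=np.argwhere(d['region']).mean(0)[::-1];b=cv2.boxPoints(cv2.minAreaRect(np.argwhere(d["region"])[:,::-1].astype(np.float32)))
      z=dict(pad=.019,tube=.02,knife=.014).get(o,.0);Q[k,o]=(c,cc)
      print(k,o,round(d['conf'],2),d['box'],onz(c,cc,z)[:2],b.round().tolist() if o in('pad','case_lid') else '')
for a,b in(('side','wrist'),('side','top'),('top','wrist')):
  for o in('pad','knife','tube'):
    if (a,o) in Q and (b,o) in Q: print(a,b,o,tri(Q[a,o],Q[b,o]))
```

```text
wrist pad 0.62 [291.9, 135.2, 55.1, 40.5] [0.4364 0.1058] [[291.0, 132.0], [346.0, 132.0], [346.0, 176.0], [291.0, 176.0]]
wrist knife 0.66 [464.7, 27.0, 171.5, 126.4] [0.6532 0.03  ] 
wrist measure 0.8 [398.9, 387.7, 37.8, 62.6] [ 0.3698 -0.1972] 
side pad 0.83 [350.9, 248.5, 22.0, 29.0] [0.4362 0.1062] [[351.0, 252.0], [371.0, 252.0], [371.0, 276.0], [351.0, 276.0]]
side tube 0.94 [236.5, 270.4, 49.1, 13.9] [0.567 0.3  ] 
side knife 0.85 [297.9, 184.1, 34.9, 44.7] [0.6511 0.0365] 
side measure 0.78 [430.9, 199.0, 24.8, 31.6] [ 0.4085 -0.1969] 
side case_lid 0.69 [199.7, 211.4, 34.9, 120.3] [0.6618 0.3545] [[195.0, 208.0], [207.0, 205.0], [237.0, 329.0], [225.0, 332.0]]
top pad 0.59 [325.5, 266.0, 19.8, 22.2] [0.4371 0.103 ] [[323.0, 280.0], [335.0, 263.0], [348.0, 272.0], [336.0, 289.0]]
top tube 0.84 [239.1, 206.1, 40.6, 31.0] [0.5696 0.2905] 
top knife 0.68 [184.9, 278.2, 33.6, 31.2] [0.3877 0.4367] 
top hex_keys 0.7 [181.2, 279.4, 37.7, 31.6] [0.3869 0.4418] 
top measure 0.61 [437.0, 276.9, 26.9, 27.2] [ 0.4084 -0.1847] 
top case_lid 0.78 [170.6, 157.1, 68.3, 102.1] [0.5965 0.4351] [[167.0, 248.0], [219.0, 156.0], [247.0, 172.0], [195.0, 264.0]]
side wrist pad (array([0.4364, 0.1059, 0.0185]), np.float64(5.427617636018095e-07))
side wrist knife (array([0.6588, 0.0293, 0.0047]), np.float64(0.0005956961760178824))
side top pad (array([0.4377, 0.1032, 0.015 ]), np.float64(0.000518862010503846))
side top knife (array([0.3798, 0.3246, 0.3917]), np.float64(0.010239839676869377))
side top tube (array([0.5732, 0.2937, 0.0076]), np.float64(0.0019804495023696264))
top wrist pad (array([0.4357, 0.1036, 0.0344]), np.float64(0.0006876303800509314))
top wrist knife (array([0.3363, 0.169 , 0.588 ]), np.float64(0.11545461962880968))
```

```bash
python3 -c "
from bench import close_job;print(close_job())"
```

```text
the job is handed in; nothing more can be done
None
```

The job is handed in at about 23 s; its verdict was not shown. By the last camera check the lid stands open at about 1.7 rad, the knife lies flat on the mat, the pad stands upright in the middle of the tray, the tube is still in the case, and the hex keys and tape measure have not visibly moved.

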